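# Lock the guide plate and hold a circuit board on the test jig's contacts

## Task

Lock the test jig's white guide plate with its orange quarter-turn knob: press the knob down against its spring, turn it a quarter turn clockwise and let go, so that it stays caught. Then take the circuit board with the yellow grip out of the rack, pass its tongue upright down through the slot in the guide plate and, without forcing it, press it fully home on the sprung contacts, its shoulders down on the plate. The job finishes while the yellow board is still gripped and held pressed home there; leave the other boards and the tools on the bench where they are.

Things in the scene. Friction and masses are not known exactly. Their poses are not given: they have to be found in the camera images.
- jig: Test jig: blue sheet-metal case 120 (x) x 200 (y) x 80 mm high whose top is a flat white guide plate 8 mm thick; fixed. Origin at the centre of its underside, z up; slot on its +y half, knob on its -y half (x 0, y -60 mm). It may stand left or right, turned up to 0.4 rad.
- slot (a point): Centre of the slot's mouth, level with the top of the guide plate (80 mm above the bench). The opening is 52 mm along this frame's y, 12 mm along its x, with straight walls through the 8 mm plate; below it is free, down to the sprung contact block 38 mm below the mouth. Axes parallel to the jig's, z up.
- knob_grip (a point): Middle of the knob's orange paddle, on its vertical axis, 28 mm above the plate while up; moves and turns with the knob. Paddle: 36 mm along this frame's x, 10 mm thick along its y, 30 mm tall (from 20 mm below this point to 10 mm above). Unlocked it lies along the jig's x, locked along the jig's y.
- knob_push (a joint): How far the knob is pressed down, m: 0 up, 0.0065 at most. A spring pushes it up with 1.6 N at 0 and 6.8 N at the bottom. Let go after the quarter turn, it rises to about 0.004 and stays caught there.
- knob_turn (a joint): Turn of the knob, rad: 0 unlocked, grows clockwise as seen from above to a stop at 1.571 (locked). It cannot turn (more than a little play) until it is pressed down more than 0.004; then it turns against slight friction (0.02 N m).
- contacts (a joint): How far the sprung contact block under the slot is pressed down, m: 0 free, 0.008 with the board fully home, 0.010 at most. It pushes back with 3 N at 0, rising to 7 N at 0.008.
- board: Board to test: circuit board in a T-shaped frame, yellow grip, 90 mm tall, 70 g, upright in the rack. Origin at the middle of its lower edge, z up, y along its width, x through it. Tongue 50 (y) x 10 (x), z 0 to 46, foot bevelled 2 mm; head 66 (y) x 12 (x), z 46 to 90: 8 mm shoulders at z 46, on the plate when the origin is 46 below the slot's mouth. Fits the slot either way round.
- board_grip (a point): Middle of the yellow grip of that board, on its centre line 78 mm above its lower edge (12 mm below its top); the grip bar is 66 mm (y) x 12 mm (x) x 20 mm tall, to be pinched across its 12 mm thickness.
- rack: Black board rack 184 (x) x 84 (y) mm, fixed. Origin at the centre of its underside. The boards stand on its 10 mm base; comb teeth and side walls reach 40 mm above the bench. Three places at x = -60, 0, +60 mm, y 0, each 14 mm (x) by 55 mm (y), boards standing with their thickness along the rack's x. The yellow board may be in any.
- board_red: Another board of the same shape, with a red grip, in the rack; leave it. Origin as for the yellow board.
- board_white: Another board of the same shape, with a white grip, in the rack; leave it. Origin as for the yellow board.
- tin: Flat round brass tin, 60 mm across, 24 mm high, between jig and rack; leave it. Origin at the centre of its underside.
- spool: Upright reel of solder, 60 mm across, 46 mm high, behind; leave it. Origin at the centre of its underside.
- multimeter: Yellow and black multimeter lying flat, 150 x 75 x 45 mm; leave it. Origin at the centre of its underside.
- pliers: Pliers with red handles lying flat, 165 x 72 x 12 mm; leave them. Origin near their middle on the bench.
- screwdriver: Blue screwdriver lying flat, 190 mm long, 26 mm thick; leave it. Origin at its middle on the bench.
Mind the look-alikes: they are no part of the job. What is shaped like the board but pink is not meant.

How it is judged (in metres and radians):
On the way, in this order (a step that is already met when the one before it is completed fails the run):
1. the knob is pressed in, turned a quarter turn and stays caught after it is let go (value of joint knob_turn above 1.2 rad and value of joint knob_push above 0.0025 m and contact force between the fingers and jig below 0.1 N), for 0.2 s.
2. the yellow board is lifted out of the rack in the gripper (height (world z) of board above 0.045 m and contact force between the fingers and board above 1 N), for 0.2 s.
At the end, for the whole second after the job is handed in: Knob still caught (down over 2.5 mm, turned over 1.2 rad); yellow board upright in the slot (4 mm, 0.08 rad), shoulders within 3 mm of the plate, contacts pressed over 5 mm; at rest, pinched at its grip by the fingers, which alone hold it down (value of joint knob_turn above 1.2 rad and value of joint knob_push above 0.0025 m and z of board in the frame of slot below -0.043 m and horizontal distance between board and slot below 0.004 m and angle between board's own z axis and vertical below 0.08 rad and value of joint contacts above 0.005 m and contact force between the fingers and board above 2 N and distance between the grasp point and board_grip below 0.029 m and linear speed of board below 0.02 m/s); the arm keeps its last pose, push and grip.
It fails at once if a board, tool or other thing on the bench that is to be left alone is shifted more than 25 mm (distance of any of board_red, board_white, tin, spool, multimeter, pliers, screwdriver from where it was at the start of the episode above 0.025 m).
It fails at once if the yellow board is forced against the jig with more than 40 N (contact force between board and jig above 40 N).
It also fails if it takes over 67 s, if anything falls off the work surface, if the arm or the gripper's body presses on something with over 40 N, if the wrist force passes 120 N, or if a joint passes its speed limit or range.

## Robot

A 6-joint arm with a two-finger parallel gripper is mounted at the origin on the work surface. World frame = base frame: x ahead of the robot, y to its left, z up, the work surface at z = 0. Lengths are in m, angles in degrees, forces in N, time in s.
With the tool pointing down it reaches from about 0.3 to 0.75 m from the base axis. Payload 8.5 kg.
Tool frame: the origin (TCP) lies on the mounting face of the last link; the fingertips stand 173 mm ahead of it and the grasp point (between the pads) lies 155 mm ahead of it (pinch_z is the distance from the TCP to the grasp point, in m); z points along the fingers, y is the line along which they close (so a half turn about z gives the same grasp; the last joint's range is limited). The gripper opens to 85 mm and grips with 20 to 120 N. Pads are 22 mm wide; open, the fingers measure 114 mm over their backs; the gripper's body (76 mm by 85 mm) begins 54 mm behind the grasp point. The pads swing forward as they close: fully open they stand 13 mm farther back than shut.
Start: joints at [-76.851, 21.807, 74.336, -0, 83.858, -12.336], TCP at [0.237, -0.496, 0.405] pointing down, gripper open.
Joint ranges: [-178.18, 178.18], [-50.72, 133.34], [12.68, 142.11], [-81.47, 261.47], [9.98, 163.14], [-165.26, 165.26]. Speed limits (degrees/s): [136.94, 136.94, 180, 180, 180, 180].

## Interface

Orientations are given as a 3x3 rotation matrix whose columns are the frame's x, y, z axes.
In Python, from station import * gives the robot as it stands. The module is installed in compiled form; this text tells all that it offers.
- The arm moves only by the shell command python3 -m creep 'ROWS'. ROWS is JSON, a list of rows, each a list of 5 numbers: the opening, from -1 (shut) to 1 (fully open), so that 0 is half open, then the shift along the tool's x, y, z each as a share of 0.1 m, from -1 to 1, then the turn about the tool's z as a share of 120 degrees, from -1 to 1. A call has 1 to 10 rows; each row is the pose to reach, as a shift and turn from the pose commanded when the call began, along the tool's axes at that moment; what a row does not reach only later rows make up. A row lasts 1/10 s, in which the tool goes at most 50 mm and 8.59 degrees, less where a joint would pass 70% of its speed; a pose out of reach is approached as far as the arm can. A call with a number of a shift or a turn outside -1 to 1 is refused whole. A call with a gripper value outside its range is refused whole. The fingers move at their own pace and stop on an object; the grip force is fixed at half the most. Time passes only in rows, so rows that repeat a pose let the fingers close. It gives the time, the measured TCP pose, the force, the opening and the grip force at its end, in the units of the state.
- observe(): the state, without advancing time (a new reading comes with each control period).
- read_camera(name): name is "side" or "top" or "wrist"; returns the picture (420x560x3 uint8, red, green, blue); there is no depth.
- camera_params(name): a dict with "fx", "fy", "cx", "cy" (pixels), "view" (4x4, takes a point from world to camera coordinates); the wrist camera has in their place "mount" (4x4, takes a point from camera to tool coordinates, whose origin is the TCP and whose axes are the flange's). Camera axes: x right, y down, z forward; pixel columns grow to the right and rows downward; lengths in m; the calibration is good to about 2 mm. A picture is of the moment at which its call begins: read the wrist's pose just before it. camera_params takes no time and is no camera call.
- finish_job(): hands the job in; it is judged then, once.
Trained networks look in the newest picture that a camera, given by its name, has taken for a name from the list of things; names that differ only in an ending like _2 or _b are one class to them, and where a whole thing is asked for, a point or a joint stands for the part that bears it (a point fixed in the world has none). Each returns a list of dicts, best first, with "conf" (0 to 1); they miss things now and then, are a little off and sometimes report something else, mostly with a low value. They report only what shows in the picture. A call takes as long as a camera call. They do not tell look-alikes from the thing itself.
- masks_of(camera, name): "region" (420x560 bool, what is visible of it) and "pixel" ([column, row] in pixels, amid what is visible of it).
- place_of(camera, name): "pixel" ([column, row] in pixels: a listed point, or the origin of a listed thing).
The state is a dict: "time": time; "q": joint angles; "dq": joint speeds; "effort": joint torques, N m; "eef_pos": TCP position; "eef_rot": TCP orientation; "ft_force": force on the tool from outside, world axes, zero at the start; "moment": the same for the moment, N m; "grip_width": finger opening in m; "gripper_force": force on a finger pad.
Only numpy, scipy, OpenCV 4.12 (cv2) and the standard library are available. Lean on these libraries where they do the work, as an engineer would, in place of code of your own. Each camera call takes 0.05 s, during which the arm holds its last target. There are 200 camera calls.

## Working session

There is one attempt and no reset: what is moved stays moved. The work goes in short steps, Python scripts to look and compute and a shell command to move; the robot and the scene stay as the last step left them, time stands still between calls to the robot, and variables do not carry over. Pictures are saved under pics/ and viewed, at most 10 in all, crops included, and the job is handed in when it is done.

```bash
mkdir -p pics; cat > h.py <<'E'
from station import *
import numpy as np, cv2
def ray(cam,px):
    p=camera_params(cam)
    d=np.array([(px[0]-p['cx'])/p['fx'],(px[1]-p['cy'])/p['fy'],1.])
    if 'view' in p: T=np.linalg.inv(np.array(p['view']))
    else:
        s=observe(); E=np.eye(4);E[:3,:3]=s['eef_rot'];E[:3,3]=s['eef_pos']; T=E@np.array(p['mount'])
    return T[:3,3],T[:3,:3]@d
def atz(cam,px,z):
    o,d=ray(cam,px); return o+d*(z-o[2])/d[2]
def proj(cam,P):
    p=camera_params(cam)
    if 'view' in p: V=np.array(p['view'])
    else:
        s=observe(); E=np.eye(4);E[:3,:3]=s['eef_rot'];E[:3,3]=s['eef_pos']; V=np.linalg.inv(E@np.array(p['mount']))
    c=V[:3,:3]@np.array(P)+V[:3,3]; return np.array([p['fx']*c[0]/c[2]+p['cx'],p['fy']*c[1]/c[2]+p['cy']])
def save(cam,name):
    im=read_camera(cam); cv2.imwrite('pics/'+name,im[:,:,::-1]); return im
E
python3 - <<'E'
from h import *
ims=[save(c,c+'0.png') for c in ('top','side')]
np.set_printoptions(precision=4,suppress=True)
for c in ('top','side'):
    print(c,proj(c,[.5,0,0]),proj(c,[.6,0,0]),proj(c,[.5,.1,0]))
    for n in ('jig','slot','knob_grip','board','board_grip','rack','board_red','board_white','tin'):
        print(n,[(np.round(r['pixel'],1),round(r['conf'],2)) for r in place_of(c,n)][:4])
s=observe();print(s['eef_rot'],s['eef_pos'],s['time'],s['grip_width'],camera_params('wrist'))
E
```

```text
top [271.4153 236.6251] [270.3084 205.8925] [240.0337 237.7691]
jig [(array([204.4, 225.7]), 0.82), (array([257.4, 157.3]), 0.62)]
slot [(array([186.2, 217.2]), 0.81), (array([339.9, 202.6]), 0.51), (array([127.9, 214.9]), 0.41)]
knob_grip [(array([221.6, 221.9]), 0.43)]
board [(array([303.2, 266. ]), 0.61), (array([350.3, 274.1]), 0.55), (array([337.5, 240.6]), 0.51)]
board_grip [(array([340.2, 231.8]), 0.47), (array([304. , 265.9]), 0.44), (array([356.9, 270.9]), 0.42)]
rack [(array([335.1, 221.2]), 0.69)]
board_red [(array([338.2, 200.6]), 0.62)]
board_white [(array([337.3, 221.2]), 0.46)]
tin [(array([269.7, 216.4]), 0.58)]
side [253.1591 245.3595] [288.9809 237.8944] [242.0897 226.357 ]
jig [(array([248.6, 206.6]), 0.86)]
slot [(array([241.4, 176.4]), 0.76)]
knob_grip [(array([246.8, 184.6]), 0.49)]
board [(array([229.3, 277. ]), 0.85), (array([230.7, 314.9]), 0.81), (array([273. , 290.8]), 0.56), (array([342.2, 220. ]), 0.25)]
board_grip [(array([232.2, 289.9]), 0.95), (array([274.4, 263.7]), 0.9), (array([229. , 250.3]), 0.87)]
rack [(array([298.4, 291.1]), 0.62)]
board_red [(array([324. , 282.2]), 0.91)]
board_white [(array([299. , 284.8]), 0.96)]
tin [(array([277.2, 239.3]), 0.87)]
[[ 0.9027  0.4303 -0.    ]
 [ 0.4303 -0.9027  0.    ]
 [ 0.     -0.     -1.    ]] [ 0.2367 -0.4964  0.4047] 1.0 0.08511352741217176 {'fx': 330.44783946241876, 'fy': 330.44783946241876, 'cx': 280.1877000383794, 'cy': 207.47493205328664, 'mount': array([[ 0.0004, -0.9568, -0.2909,  0.0747],
       [ 1.    ,  0.0005, -0.0003, -0.0011],
       [ 0.0004, -0.2909,  0.9568,  0.0305],
       [ 0.    ,  0.    ,  0.    ,  1.    ]])}
```

View pics/top0.png

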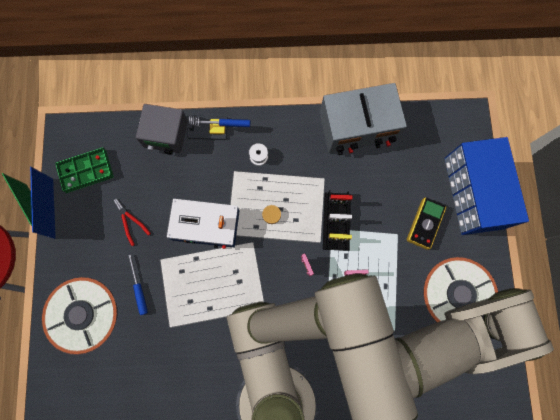

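View pics/side0.png

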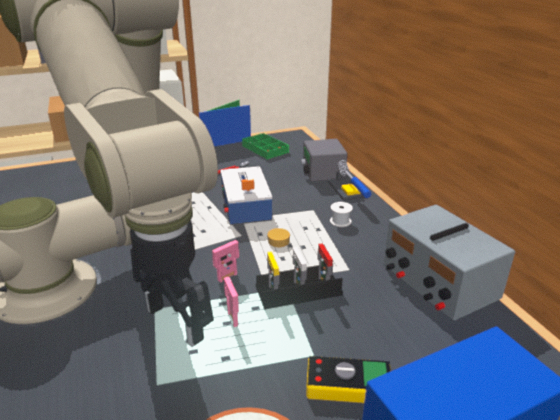

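The top view shows the jig with its slot at about (188,219) and its knob at about (221,222). The rack's grips are red (341,198), white (341,217) and yellow (340,236). Things that could be taken for the yellow board are the pink look-alikes at (307,265) and (357,271), plus the red and white boards. I choose the yellow grip at top (340,236), side (274,264).

```bash
python3 - <<'E'
from h import *
np.set_printoptions(precision=4,suppress=True)
def tri(a,b):
    (o1,d1),(o2,d2)=ray('top',a),ray('side',b)
    M=np.stack([d1,-d2],1);t=np.linalg.lstsq(M,o2-o1,rcond=None)[0]
    return (o1+d1*t[0]+o2+d2*t[1])/2,np.linalg.norm(o1+d1*t[0]-o2-d2*t[1])
print(tri([340,236],[274,263.7]),tri([221.6,222],[246.8,184.6]))
print('slot',atz('top',[187,218.5],.08),'slot side',atz('side',[241.4,176.4],.08),'knob',atz('top',[221.6,221.9],.108))
im=read_camera('top')
for n in ('knob_grip','board_grip','jig','rack'):
    for m in masks_of('top',n)[:3]:
        r=m['region'];print(n,m['conf'],m['pixel'],cv2.minAreaRect(np.argwhere(r)[:,::-1].astype(np.float32)))
hsv=cv2.cvtColor(im,cv2.COLOR_RGB2HSV)
cv2.imwrite('pics/crop1.png',cv2.resize(im[180:290,160:380,::-1],None,fx=3.5,fy=3.5,interpolation=cv2.INTER_CUBIC))
E
```

```text
(array([ 0.4832, -0.2057,  0.0861]), np.float64(0.0014948776872980903)) (array([0.5337, 0.1472, 0.1012]), np.float64(0.0034440242819565128))
slot [0.5538 0.2543 0.08  ] slot side [0.5443 0.2436 0.08  ] knob [0.5345 0.1462 0.108 ]
knob_grip 0.61 [223.7, 222.9] ((221.09616088867188, 222.0192413330078), (3.7262067794799805, 10.198039054870605), 11.309932708740234)
knob_grip 0.53 [255.4, 152.8] ((258.0, 154.0), (20.0, 18.0), 90.0)
jig 0.65 [202.6, 222.8] ((203.32659912109375, 222.1271514892578), (69.11000061035156, 45.160987854003906), 8.746161460876465)
rack 0.92 [334.6, 225.0] ((336.83551025390625, 220.7701873779297), (27.36305046081543, 58.206790924072266), 1.9749338626861572)
```

View pics/crop1.png

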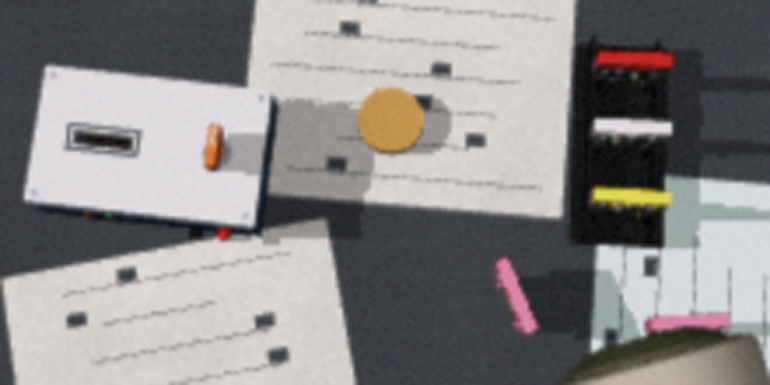

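The crop confirms that the bar at crop (632,197) is yellow, in the rack's near place. Pink look-alikes are at crop (515,297) and (687,323). I'm turning the tool and moving over the rack.

```bash
R='python3 -m creep'
python3 -m creep '[[1,1,-0.4,0,-0.5375],[1,1,-0.4,0,-0.5375],[1,1,-0.4,0,-0.5375],[1,1,-0.4,0,-0.5375],[1,1,-0.4,0,-0.5375],[1,1,-0.4,0,-0.5375],[1,1,-0.4,0,-0.5375],[1,1,-0.4,0,-0.5375]]'
python3 -m creep '[[1,1,0.95,0,0],[1,1,0.95,0,0],[1,1,0.95,0,0]]'
python3 -m creep '[[1,1,0.95,0,0],[1,1,0.95,0,0],[1,1,0.95,0,0],[1,1,0.95,0,0]]'
python3 - <<'E'
from h import *
np.set_printoptions(precision=4,suppress=True)
save('wrist','w1.png')
s=observe();print(s['time'],s['eef_pos'],s['eef_rot'],s['q'])
for r in place_of('wrist','board_grip'): print(r, atz('wrist',r['pixel'],.088))
E
```

```text
time: 2.05
eef_pos: [0.3097, -0.4173, 0.4048]
eef_rot: [[-0.005, 1.0, 0.0], [1.0, 0.005, -0.0], [-0.0, 0.0, -1.0]]
ft_force: [-0.0, 0.5, 0.4]
grip_width: 0.0853
gripper_force: 0.0
time: 2.35
eef_pos: [0.4059, -0.3156, 0.4048]
eef_rot: [[0.0, 1.0, 0.0], [1.0, -0.0, 0.0], [0.0, 0.0, -1.0]]
ft_force: [-0.3, -0.2, 1.4]
grip_width: 0.0853
gripper_force: 0.0
time: 2.75
eef_pos: [0.5019, -0.2142, 0.4046]
eef_rot: [[-0.005, 1.0, 0.001], [1.0, 0.005, 0.001], [0.001, 0.001, -1.0]]
ft_force: [-0.7, -0.9, 0.4]
grip_width: 0.0856
gripper_force: 0.0
2.8 [ 0.5008 -0.2158  0.4046] [[-0.0033  1.     -0.0001]
 [ 1.      0.0033  0.    ]
 [ 0.     -0.0001 -1.    ]] [-35.7601  21.3393  75.1005  -0.0007  83.5647 -35.9481]
{'pixel': [161.4, 60.0], 'conf': 0.87} [ 0.405  -0.1059  0.088 ]
{'pixel': [149.7, 227.9], 'conf': 0.63} [ 0.3796 -0.2484  0.088 ]
{'pixel': [259.2, 180.8], 'conf': 0.61} [ 0.4813 -0.2039  0.088 ]
```

View pics/w1.png

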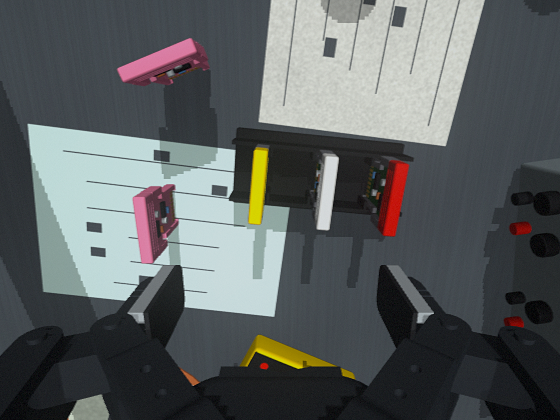

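The wrist view shows the yellow bar from about (261,148) to (257,224) and the nearest pink board at (152,225). The white bar is at (326,190) and the red at (393,198). Next I measure the yellow bar's pose, then move over the jig.

```bash
cat > bar.py <<'E'
from h import *
np.set_printoptions(precision=4,suppress=True)
im=cv2.imread('pics/w1.png');hsv=cv2.cvtColor(im,cv2.COLOR_BGR2HSV)
m=cv2.inRange(hsv,(22,120,120),(35,255,255)); m[:,:230]=0;m[:,290:]=0;m[260:]=0;m[:130]=0
print(np.bincount(hsv[...,2][m>0]//10), hsv[150:222:12,261])
for v in (120,190):
    mm=(m>0)&(hsv[...,2]>v)
    pts=np.argwhere(mm)[:,::-1].astype(np.float32)
    W=np.array([atz('wrist',p,.1)[:2] for p in pts]).astype(np.float32)*1000
    print(v,len(pts),cv2.minAreaRect(pts),cv2.minAreaRect(W))
E
python3 bar.py
```

```text
[  0   0   0   0   0   0   0   0   0   0   0   0  25  16  19  14  36  30
  20  39  39 844   7] [[ 27 255 202]
 [ 30 255 214]
 [ 30 255 215]
 [ 30 255 214]
 [ 29 255 215]
 [ 25 255 204]]
120 1087 ((257.6844482421875, 185.4713134765625), (14.847861289978027, 77.0459213256836), 5.19442892074585) ((480.64111328125, -206.50021362304688), (67.22335052490234, 12.548018455505371), 83.95543670654297)Traceback (most recent call last):
  File "bar.py", line 9, in <module>
    W=np.array([atz('wrist',p,.1)[:2] for p in pts]).astype(np.float32)*1000
                ~~~^^^^^^^^^^^^^^
  File "h.py", line 11, in atz
    o,d=ray(cam,px); return o+d*(z-o[2])/d[2]
        ~~~^^^^^^^^
  File "h.py", line 8, in ray
    s=observe(); E=np.eye(4);E[:3,:3]=s['eef_rot'];E[:3,3]=s['eef_pos']; T=E@np.array(p['mount'])
ValueError: time passes only in moves, steps and waits
```

```bash
python3 -m creep '[[1,1,0.1,0,0],[1,1,0.1,0,0],[1,1,0.1,0,0]]'
python3 -m creep '[[1,1,0.1,0,0],[1,1,0.1,0,0],[1,1,0.1,0,0]]'
python3 -m creep '[[1,1,0.1,0,0],[1,1,0.1,0,0],[1,1,0.1,0,0]]'
python3 -m creep '[[1,0.8,0.05,0,0],[1,0.8,0.05,0,0],[1,0.8,0.05,0,0],[1,0.8,0.05,0,0]]'
python3 - <<'E'
from h import *
np.set_printoptions(precision=4,suppress=True)
save('wrist','w2.png')
s=observe();print(s['time'],s['eef_pos'],s['eef_rot'],s['q'])
for n,z in(('slot',.08),('knob_grip',.108)):
  for r in place_of('wrist',n): print(n,r, atz('wrist',r['pixel'],z))
for r in masks_of('wrist','jig')[:1]: print(cv2.minAreaRect(np.argwhere(r['region'])[:,::-1].astype(np.float32)))
E
```

```text
time: 3.15
eef_pos: [0.5092, -0.1143, 0.4051]
eef_rot: [[-0.003, 1.0, 0.0], [1.0, 0.003, 0.001], [0.001, 0.0, -1.0]]
ft_force: [-0.1, -0.6, -0.1]
grip_width: 0.0854
gripper_force: 0.0
time: 3.45
eef_pos: [0.5194, -0.0145, 0.405]
eef_rot: [[-0.003, 1.0, 0.0], [1.0, 0.003, 0.001], [0.001, 0.0, -1.0]]
ft_force: [-0.0, -1.0, -0.2]
grip_width: 0.0857
gripper_force: 0.0
time: 3.75
eef_pos: [0.5298, 0.0851, 0.4048]
eef_rot: [[-0.003, 1.0, 0.0], [1.0, 0.003, 0.001], [0.001, 0.0, -1.0]]
ft_force: [-0.9, 0.0, 0.9]
grip_width: 0.0856
gripper_force: 0.0
time: 4.15
eef_pos: [0.5352, 0.1611, 0.4046]
eef_rot: [[0.001, 1.0, -0.0], [1.0, -0.001, -0.001], [-0.001, -0.0, -1.0]]
ft_force: [-0.1, 0.2, 0.2]
grip_width: 0.0852
gripper_force: 0.0
4.2 [0.5352 0.1608 0.4047] [[ 0.002   1.     -0.0001]
 [ 1.     -0.002  -0.0006]
 [-0.0006 -0.0001 -1.    ]] [ 4.5874 22.7054 72.9056 -0.0365 84.3979  4.7077]
slot {'pixel': [299.2, 89.0], 'conf': 0.64} [0.5513 0.2504 0.08  ]
slot {'pixel': [465.3, 274.0], 'conf': 0.57} [0.7184 0.0773 0.08  ]
knob_grip {'pixel': [283.9, 217.4], 'conf': 0.6} [0.5383 0.1464 0.108 ]
((290.51922607421875, 128.6407470703125), (151.94400024414062, 237.62962341308594), 9.972057342529297)
```

View pics/w2.png

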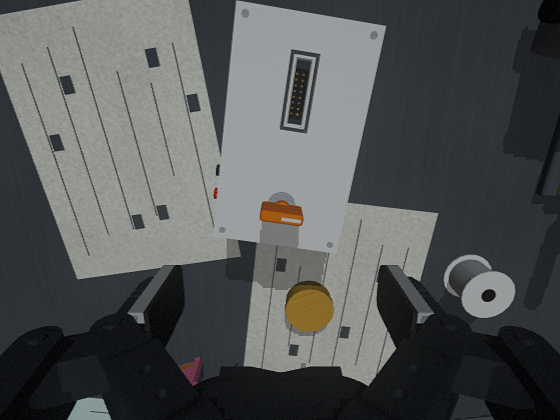

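The wrist view shows the slot centred at about (300,91), the knob paddle at (282,214) and the corner screws at (245,13), (374,35), (221,230), (330,245). I fit the jig pose from these.

```bash
cat > jig.py <<'E'
from h import *
np.set_printoptions(precision=4,suppress=True)
im=cv2.imread('pics/w2.png')
p=camera_params('wrist');s=observe();E=np.eye(4);E[:3,:3]=s['eef_rot'];E[:3,3]=s['eef_pos'];T=E@np.array(p['mount'])
def az(px,z):
    d=T[:3,:3]@np.array([(px[0]-p['cx'])/p['fx'],(px[1]-p['cy'])/p['fy'],1]);return T[:3,3]+d*(z-T[2,3])/d[2]
c=np.array([az(q,.08)[:2] for q in [(245,13),(374,35),(221,230),(330,245)]])
print(c,c.mean(0),[np.degrees(np.arctan2(*(v[::-1]))) for v in (c[1]-c[0],c[3]-c[2])],[np.degrees(np.arctan2(-v[0],v[1])) for v in (c[0]-c[2],c[1]-c[3])])
hsv=cv2.cvtColor(im,cv2.COLOR_BGR2HSV)
m=cv2.inRange(hsv,(3,150,60),(20,255,255));m[:190]=0;m[235:]=0;m[:,:250]=0;m[:,310:]=0
pt=np.argwhere(m)[:,::-1].astype(np.float32)
print('knob px',cv2.minAreaRect(pt),[v for v in np.percentile(pt,[1,99],axis=0)])
g=cv2.cvtColor(im,cv2.COLOR_BGR2GRAY);d=(g<110).astype(np.uint8);d[:40]=0;d[140:]=0;d[:,:270]=0;d[:,330:]=0
pt=np.argwhere(d)[:,::-1];W=np.array([az(q,.08)[:2]*1000 for q in pt]).astype(np.float32);print('slot outer',cv2.minAreaRect(W),W.mean(0))
mt=(m>0)&(hsv[...,2]>np.percentile(hsv[...,2][m>0],40))
W=np.array([az(q,.118)[:2]*1000 for q in np.argwhere(mt)[:,::-1]]).astype(np.float32);print('knob',cv2.minAreaRect(W))
cv2.imwrite('pics/w2c.png',cv2.resize(im[40:250,210:350],None,fx=3.8,fy=2.8,interpolation=cv2.INTER_CUBIC))
E
python3 jig.py
```

```text
[[0.5076 0.3075]
 [0.6107 0.2916]
 [0.4787 0.1247]
 [0.583  0.109 ]] [0.545  0.2082] [np.float64(-8.75558112073889), np.float64(-8.537534174941543)] [np.float64(-8.969258122643435), np.float64(-8.63175854918294)]
knob px ((281.699951171875, 211.59996032714844), (42.567832946777344, 22.76883888244629), 8.130102157592773) [array([261.  , 201.51]), array([301., 224.])]
slot outer ((551.01318359375, 248.11048889160156), (64.09648895263672, 23.78411865234375), 81.26245880126953) [551.1494 249.509 ]
knob ((536.4952392578125, 154.31642150878906), (17.87041473388672, 34.50948715209961), 81.27140808105469)
```

View pics/w2c.png

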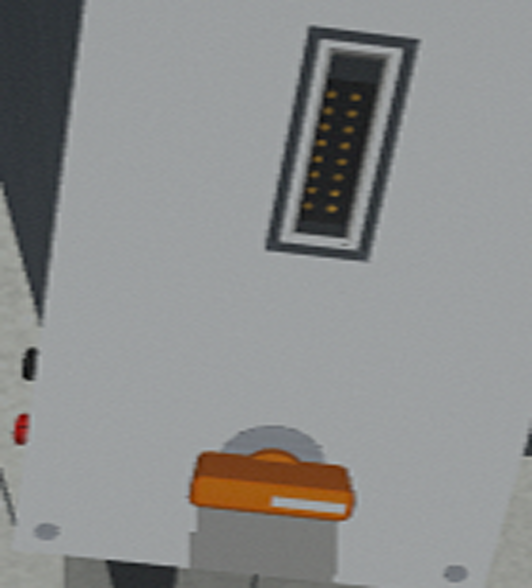

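```bash
python3 -m creep '[[0,-0.125,0.01,0.8,-0.6775],[0,-0.125,0.01,0.8,-0.6775],[0,-0.125,0.01,0.8,-0.6775],[0,-0.125,0.01,0.8,-0.6775],[0,-0.125,0.01,0.8,-0.6775],[0,-0.125,0.01,0.8,-0.6775],[0,-0.125,0.01,0.8,-0.6775],[0,-0.125,0.01,0.8,-0.6775],[0,-0.125,0.01,0.8,-0.6775],[0,-0.125,0.01,0.8,-0.6775]]'
python3 - <<'E'
from h import *
np.set_printoptions(precision=4,suppress=True)
im=save('wrist','w3.png')
s=observe();print(s['time'],s['eef_pos'],s['eef_rot'],s['q'])
print(proj('wrist',[.5359,.1489,.118]))
E
```

```text
time: 5.35
eef_pos: [0.536, 0.1491, 0.3248]
eef_rot: [[-0.989, 0.148, 0.0], [0.148, 0.989, -0.0], [-0.0, -0.0, -1.0]]
ft_force: [0.2, -0.2, 0.0]
grip_width: 0.0423
gripper_force: 0.0
5.4 [0.536  0.1491 0.3248] [[-0.9892  0.1463  0.0002]
 [ 0.1463  0.9892 -0.0002]
 [-0.0002 -0.0001 -1.    ]] [  3.3534  26.4349  80.7588  -0.0095  72.798  -78.2311]
[277.68   241.8449]
```

View pics/w3.png

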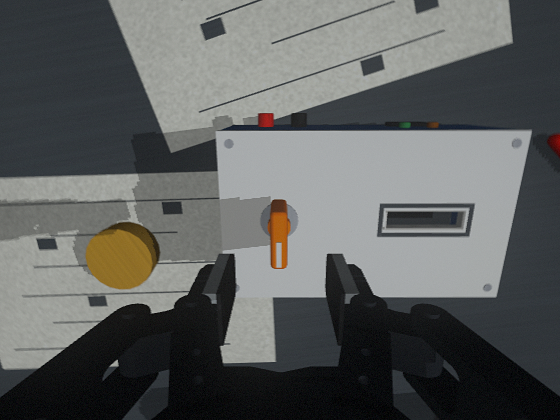

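The paddle top spans (279,207) to (279,269), which matches the prediction of (278,242). I descend and close on it.

```bash
python3 -m creep '[[0,0,0.01,0.3,0],[0,0,0.01,0.5,0],[0,0,0.01,0.6,0],[0,0,0.01,0.6,0],[-1,0,0.01,0.6,0],[-1,0,0.01,0.6,0],[-1,0,0.01,0.6,0],[-1,0,0.01,0.6,0],[-1,0,0.01,0.6,0],[-1,0,0.01,0.6,0]]'
```

```text
time: 6.4
eef_pos: [0.5361, 0.1494, 0.2656]
eef_rot: [[-0.988, 0.152, 0.001], [0.152, 0.988, -0.005], [-0.001, -0.004, -1.0]]
ft_force: [-0.6, -14.1, 2.3]
grip_width: 0.0088
gripper_force: 60.4
```

```bash
python3 -m creep '[[-1,0,-0.01,0,0],[-1,0,-0.01,0.03,0],[-1,0,-0.01,0.065,0],[-1,0,-0.01,0.065,0],[-1,0,-0.01,0.065,0]]'
```

```text
time: 6.9
eef_pos: [0.536, 0.149, 0.2597]
eef_rot: [[-0.988, 0.152, 0.002], [0.152, 0.988, -0.003], [-0.002, -0.003, -1.0]]
ft_force: [-2.6, -10.3, 5.4]
grip_width: 0.0086
gripper_force: 61.4
```

```bash
python3 -m creep '[[-1,0,-0.003,0.005,0.38],[-1,0,-0.003,0.005,0.38],[-1,0,-0.003,0.005,0.38],[-1,0,-0.003,0.005,0.38],[-1,0,-0.003,0.005,0.38],[-1,0,-0.003,0.005,0.38]]'
python3 -m creep '[[-1,0,0,0,0.37],[-1,0,0,0,0.37],[-1,0,0,0,0.37],[-1,0,0,0,0.37],[-1,0,0,0,0.37],[-1,0,0,0,0.37],[-1,0,0,0,0.37]]'
python3 -c "
from station import *
s=observe();print(s['q'],s['moment'])"
```

```text
time: 7.5
eef_pos: [0.536, 0.1487, 0.2596]
eef_rot: [[-0.579, 0.815, 0.002], [0.815, 0.579, -0.003], [-0.004, 0.0, -1.0]]
ft_force: [-3.6, -9.5, 9.6]
grip_width: 0.009
gripper_force: 61.7
time: 8.2
eef_pos: [0.5359, 0.1486, 0.2596]
eef_rot: [[0.152, 0.988, 0.002], [0.988, -0.152, -0.004], [-0.003, 0.002, -1.0]]
ft_force: [-3.8, -10.4, 10.1]
grip_width: 0.0088
gripper_force: 61.7
[ 3.33215751 30.76971845 85.56311195 -0.23850182 63.57421851 12.19656748] [-1.91716709  0.62655793  0.047151  ]
```

```bash
python3 -m creep '[[-1,0,0,-0.02,0],[-1,0,0,-0.02,0],[0,0,0,-0.02,0],[0,0,0,-0.02,0],[0,0,0,-0.02,0],[0,0,0,-0.02,0],[0,0,0,-0.02,0],[0,0,0,-0.02,0]]'
python3 -m creep '[[0,0,0,-0.5,0],[0,0,0,-1,0],[0,0,0,-1,0],[0,0,0,-1,0]]'
python3 - <<'E'
from h import *
np.set_printoptions(precision=4,suppress=True)
im=save('wrist','w4.png')
s=observe();print(s['time'],s['eef_pos'],s['eef_rot'])
print(proj('wrist',[.551,.248,.08]),proj('wrist',[.5359,.1489,.114]))
for n,z in(('slot',.08),('knob_grip',.104)):
  for r in place_of('wrist',n): print(n,r, atz('wrist',r['pixel'],z))
E
```

```text
time: 9.0
eef_pos: [0.5358, 0.1499, 0.2597]
eef_rot: [[0.151, 0.988, -0.0], [0.988, -0.151, 0.0], [0.0, -0.0, -1.0]]
ft_force: [-0.7, 0.5, -0.2]
grip_width: 0.0429
gripper_force: 0.0
time: 9.4
eef_pos: [0.5356, 0.1499, 0.3605]
eef_rot: [[0.151, 0.988, 0.002], [0.988, -0.151, 0.0], [0.0, 0.002, -1.0]]
ft_force: [-0.3, -1.0, -0.9]
grip_width: 0.0428
gripper_force: 0.0
9.45 [0.5356 0.1498 0.3592] [[ 0.1515  0.9885 -0.0008]
 [ 0.9885 -0.1515 -0.    ]
 [-0.0001 -0.0008 -1.    ]]
[281.4135  71.0944] [281.4663 222.716 ]
slot {'pixel': [280.3, 66.1], 'conf': 0.71} [0.5503 0.2512 0.08  ]
knob_grip {'pixel': [279.5, 217.2], 'conf': 0.96} [0.5343 0.15   0.104 ]
```

View pics/w4.png

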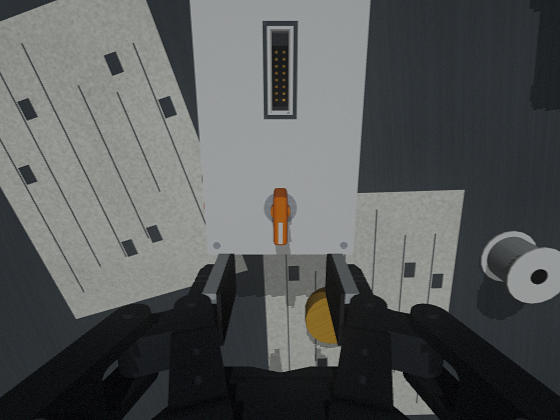

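Locked: the paddle now lies along the jig's y, from (280,188) to (280,245). Next I measure the slot from right above it.

```bash
python3 -m creep '[[0,1,0,0.3,0],[0,1,0,0.3,0],[0,1,0,0.3,0],[0,1,0,0.3,0],[0,1,0,0.3,0]]'
cat > slot.py <<'E'
from h import *
np.set_printoptions(precision=2,suppress=True)
im=save('wrist','w5.png')
p=camera_params('wrist');s=observe();E=np.eye(4);E[:3,:3]=s['eef_rot'];E[:3,3]=s['eef_pos'];T=E@np.array(p['mount'])
print(s['time'],E)
# rectify plate plane z=.08 : 0.25 mm/px, axes = jig yaw -8.7, centred on (.551,.248)
a=np.radians(-8.7);X=np.array([np.cos(a),np.sin(a)]);Y=np.array([-np.sin(a),np.cos(a)]);c=np.array([.551,.248])
V=np.linalg.inv(T);W=[];P=[]
for u,v in((-.02,-.04),(.02,-.04),(.02,.04),(-.02,.04)):
    q=np.r_[c+u*X+v*Y,.08];k=V[:3,:3]@q+V[:3,3];P.append([p['fx']*k[0]/k[2]+p['cx'],p['fy']*k[1]/k[2]+p['cy']]);W.append([(u+.02)*4000*1.5,(.04-v)*4000*1.5])
H=cv2.getPerspectiveTransform(np.float32(P),np.float32(W));r=cv2.warpPerspective(im,H,(240,480),flags=cv2.INTER_CUBIC)
cv2.imwrite('pics/slotr.png',r[:,:,::-1])
g=cv2.cvtColor(r,cv2.COLOR_RGB2GRAY)
print('rowprof x mm',[(round((i-120)/6,1),int(g[200:280,i].mean())) for i in range(30,210,3)])
print('colprof y mm',[(round((240-i)/6,1),int(g[i,105:135].mean())) for i in range(12,470,4)])
E
python3 slot.py
```

```text
time: 10.05
eef_pos: [0.551, 0.248, 0.3293]
eef_rot: [[0.152, 0.988, -0.001], [0.988, -0.152, -0.001], [-0.001, -0.001, -1.0]]
ft_force: [-0.8, -0.3, 0.3]
grip_width: 0.0424
gripper_force: 0.0
10.1 [[ 0.15  0.99 -0.    0.55]
 [ 0.99 -0.15 -0.    0.25]
 [-0.   -0.   -1.    0.33]
 [ 0.    0.    0.    1.  ]]
rowprof x mm [(-15.0, 187), (-14.5, 187), (-14.0, 186), (-13.5, 187), (-13.0, 191), (-12.5, 187), (-12.0, 145), (-11.5, 81), (-11.0, 66), (-10.5, 64), (-10.0, 69), (-9.5, 82), (-9.0, 122), (-8.5, 168), (-8.0, 192), (-7.5, 189), (-7.0, 175), (-6.5, 155), (-6.0, 133), (-5.5, 68), (-5.0, 26), (-4.5, 38), (-4.0, 41), (-3.5, 48), (-3.0, 59), (-2.5, 67), (-2.0, 65), (-1.5, 52), (-1.0, 39), (-0.5, 40), (0.0, 41), (0.5, 41), (1.0, 39), (1.5, 46), (2.0, 59), (2.5, 71), (3.0, 72), (3.5, 58), (4.0, 41), (4.5, 39), (5.0, 32), (5.5, 48), (6.0, 92), (6.5, 143), (7.0, 173), (7.5, 180), (8.0, 191), (8.5, 189), (9.0, 150), (9.5, 89), (10.0, 67), (10.5, 64), (11.0, 69), (11.5, 76), (12.0, 113), (12.5, 161), (13.0, 190), (13.5, 190), (14.0, 186), (14.5, 186)]
colprof y mm [(38.0, 187), (37.3, 186), (3
[... 712 characters left out ...]
), (-3.3, 43), (-4.0, 50), (-4.7, 64), (-5.3, 69), (-6.0, 50), (-6.7, 42), (-7.3, 43), (-8.0, 42), (-8.7, 47), (-9.3, 56), (-10.0, 58), (-10.7, 58), (-11.3, 57), (-12.0, 57), (-12.7, 57), (-13.3, 57), (-14.0, 57), (-14.7, 58), (-15.3, 58), (-16.0, 57), (-16.7, 58), (-17.3, 58), (-18.0, 57), (-18.7, 58), (-19.3, 58), (-20.0, 57), (-20.7, 57), (-21.3, 57), (-22.0, 51), (-22.7, 77), (-23.3, 119), (-24.0, 137), (-24.7, 127), (-25.3, 129), (-26.0, 154), (-26.7, 184), (-27.3, 191), (-28.0, 192), (-28.7, 185), (-29.3, 142), (-30.0, 66), (-30.7, 66), (-31.3, 67), (-32.0, 75), (-32.7, 127), (-33.3, 201), (-34.0, 188), (-34.7, 187), (-35.3, 186), (-36.0, 186), (-36.7, 186), (-37.3, 187), (-38.0, 186)]
```

```bash
python3 -m creep '[[0,-1,0,0,0],[0,-1,0,0,0],[0,-1,0,0,0]]' >/dev/null
python3 -m creep '[[0,-1,0,0,0],[0,-1,0,0,0],[0,-1,0,0,0]]' >/dev/null
python3 -m creep '[[0,-1,0,0,0],[0,-1,0,0,0],[0,-1,0,0,0]]' >/dev/null
python3 -m creep '[[0,-1,0,0,0],[0,-1,0,0,0],[0,-1,0,0,0]]' >/dev/null
python3 -m creep '[[0,-0.6,0,0,-0.0225],[0,-0.6,0,0,-0.0225],[0,-0.6,0,0,-0.0225],[0,-0.6,0,0,-0.0225]]'
cat > bar2.py <<'E'
from h import *
import sys
np.set_printoptions(precision=4,suppress=True)
im=save('wrist',sys.argv[1]);z=float(sys.argv[2])
p=camera_params('wrist');s=observe();E=np.eye(4);E[:3,:3]=s['eef_rot'];E[:3,3]=s['eef_pos'];T=E@np.array(p['mount'])
print(s['time'],s['eef_pos'],np.degrees(np.arctan2(E[1,0],E[0,0])),'cam',T[:3,3])
def az(px):
    d=T[:3,:3]@np.array([(px[0]-p['cx'])/p['fx'],(px[1]-p['cy'])/p['fy'],1]);return T[:3,3]+d*(z-T[2,3])/d[2]
hsv=cv2.cvtColor(im,cv2.COLOR_RGB2HSV);m=cv2.inRange(hsv,(22,120,100),(35,255,255))
n,l,st,c=cv2.connectedComponentsWithStats(m);c0=proj('wrist',[.4806,-.2065,.1]) if len(sys.argv)<4 else eval(sys.argv[3])
k=min((i for i in range(1,n) if st[i,4]>200),key=lambda i:np.hypot(*(c[i]-c0)))
v=hsv[...,2][l==k];med=np.median(v);print(st[k],'median V',med)
for f in (0.5,0.93):
    pt=np.argwhere((l==k)&(hsv[...,2]>med*f))[:,::-1]
    W=np.array([az(q)[:2]*1000 for q in pt]).astype(np.float32);print(f,cv2.minAreaRect(W),'tool-frame mm',cv2.minAreaRect(((np.c_[W/1000,np.full(len(W),z)]-s['eef_pos'])@E[:3,:3]*1000)[:,:2].astype(np.float32)))
E
python3 bar2.py w6.png .1
```

```text
time: 11.7
eef_pos: [0.4814, -0.2049, 0.3298]
eef_rot: [[0.105, 0.994, -0.0], [0.994, -0.105, 0.001], [0.001, -0.0, -1.0]]
ft_force: [-0.5, 0.3, -0.4]
grip_width: 0.0427
gripper_force: 0.0
11.75 [ 0.4815 -0.2046  0.3298] 84.02674837536972 cam [ 0.4891 -0.1296  0.2993]
[ 272  174   21  101 1879] median V 226.0
0.5 ((482.9219055175781, -202.4522705078125), (68.10382080078125, 12.014172554016113), 83.68659210205078) tool-frame mm ((2.204195022583008, 1.2428803443908691), (68.10380554199219, 12.014169692993164), 0.3401544392108917)
0.93 ((482.54351806640625, -203.6065673828125), (64.26318359375, 10.326117515563965), 84.5417251586914) tool-frame mm ((1.0168037414550781, 0.9867219924926758), (10.326140403747559, 64.2631607055664), 89.48503112792969)
```

View pics/w6.png

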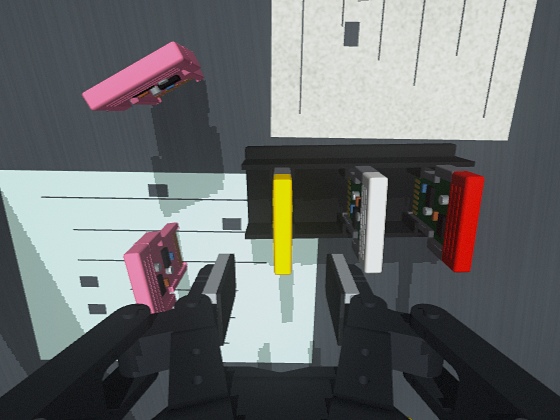

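The yellow bar is at (282,222), centred between the fingers (219–342). The pink board at (155,265) and the white bar at (373,222) are clear of them. I descend and grip.

```bash
python3 -m creep '[[0,0.01,0.01,0.4,0],[0,0.01,0.01,0.7,0],[0,0.01,0.01,0.865,0],[0,0.01,0.01,0.865,0],[-1,0.01,0.01,0.865,0],[-1,0.01,0.01,0.865,0],[-1,0.01,0.01,0.865,0],[-1,0.01,0.01,0.865,0],[-1,0.01,0.01,0.865,0],[-1,0.01,0.01,0.865,0]]'
```

```text
time: 12.75
eef_pos: [0.4826, -0.205, 0.2446]
eef_rot: [[0.105, 0.994, 0.002], [0.994, -0.105, -0.001], [-0.001, 0.002, -1.0]]
ft_force: [-0.4, 2.7, 6.5]
grip_width: 0.0108
gripper_force: 59.3
```

```bash
python3 -m creep '[[-1,0,0,-0.2,0],[-1,0,0,-0.5,0],[-1,0,0,-0.8,0],[-1,0,0,-1,0],[-1,0,0,-1,0]]' 
python3 -m creep '[[-1,0,0,-0.2,0],[-1,0,0,-0.45,0],[-1,0,0,-0.45,0],[-1,0,0,-0.45,0],[-1,0,0,-0.45,0]]' 
python3 bar2.py w7.png .244 'np.array([282,330])'
```

```text
time: 13.25
eef_pos: [0.4824, -0.2051, 0.3462]
eef_rot: [[0.105, 0.994, 0.005], [0.994, -0.105, -0.004], [-0.003, 0.005, -1.0]]
ft_force: [0.5, -0.7, -1.0]
grip_width: 0.0109
gripper_force: 58.5
time: 13.75
eef_pos: [0.4822, -0.2051, 0.3867]
eef_rot: [[0.105, 0.994, -0.002], [0.994, -0.105, 0.002], [0.001, -0.002, -1.0]]
ft_force: [-0.5, -0.6, -0.3]
grip_width: 0.0106
gripper_force: 58.5
13.8 [ 0.4823 -0.2051  0.3868] 83.97977626410129 cam [ 0.4899 -0.1301  0.3564]
[ 264  213   38  159 4654] median V 220.0
0.5 ((482.90875244140625, -200.41705322265625), (69.45126342773438, 14.213726997375488), 85.80701446533203) tool-frame mm ((4.568317413330078, 0.4608650207519531), (14.213704109191895, 69.4511947631836), 88.17288970947266)
0.93 ((482.1009216308594, -202.80343627929688), (63.527313232421875, 10.388339042663574), 84.24958801269531) tool-frame mm ((2.110393524169922, -0.09221935272216797), (10.388294219970703, 63.52724075317383), 89.7303695678711)
```

View pics/w7.png

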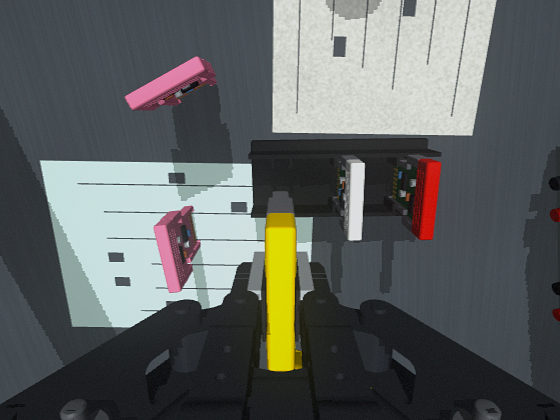

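The yellow board is held, with its grip from (280,215) to (282,370), and the rack's first place is empty. I carry it to above the slot.

```bash
python3 -m creep '[[-1,0.3,0.02,0,0],[-1,0.65,0.03,0,0],[-1,1,0.05,0,0]]' >/dev/null
python3 -m creep '[[-1,0.35,0.02,0,0],[-1,0.7,0.03,0,0],[-1,1,0.05,0,0]]' >/dev/null
python3 -m creep '[[-1,0.35,0.02,0,0],[-1,0.7,0.03,0,0],[-1,1,0.05,0,0]]' >/dev/null
python3 -m creep '[[-1,0.35,0.02,0,0.01],[-1,0.7,0.03,0,0.0225],[-1,1,0.05,0,0.0225]]' >/dev/null
python3 -m creep '[[-1,0.3,0,0,0],[-1,0.5,0,0,0],[-1,0.54,0,0,0],[-1,0.54,0,0,0],[-1,0.54,0,0,0],[-1,0.54,0,0,0]]'
python3 - <<'E'
from h import *
np.set_printoptions(precision=4,suppress=True)
im=save('wrist','w8.png')
s=observe();print(s['time'],s['eef_pos'],np.degrees(np.arctan2(s['eef_rot'][1][0],s['eef_rot'][0][0])))
R=s['eef_rot'];d=np.array([.551,.2476,0])-s['eef_pos'];print('slot in tool mm',(d@R)[:2]*1000)
print('grip',[ (r['conf'],r['pixel']) for r in place_of('wrist','board_grip')])
E
```

```text
time: 15.6
eef_pos: [0.5524, 0.243, 0.3882]
eef_rot: [[0.153, 0.988, -0.0], [0.988, -0.153, -0.0], [-0.0, -0.0, -1.0]]
ft_force: [0.5, -0.6, -0.8]
grip_width: 0.0111
gripper_force: 58.6
15.65 [0.5524 0.2431 0.3883] 81.21833467649118
slot in tool mm [ 4.3268 -2.0768]
grip [(0.98, [277.7, 285.9])]
```

```bash
python3 -m creep '[[-1,0.03,-0.02,0.3,0],[-1,0.03,-0.02,0.55,0],[-1,0.03,-0.02,0.65,0],[-1,0.03,-0.02,0.65,0],[-1,0.03,-0.02,0.65,0],[-1,0.03,-0.02,0.65,0]]'
python3 - <<'E'
from h import *
np.set_printoptions(precision=4,suppress=True)
s=observe();R=s['eef_rot'];d=np.array([.551,.2476,0])-s['eef_pos'];print('slot in tool mm',(d@R)[:2]*1000,s['ft_force'],s['eef_pos'])
# where slot frame's +y outer end (32 mm) should show, and where dark frame line is seen
im=read_camera('wrist');s=observe();print(s['ft_force'])
c=np.array([.551,.2476]);a=np.radians(-8.7);Y=np.array([-np.sin(a),np.cos(a)]);X=np.array([np.cos(a),np.sin(a)])
g=cv2.cvtColor(im,cv2.COLOR_RGB2GRAY)
for v in (.034,.032,.029,.026): print(v,proj('wrist',np.r_[c+v*Y,.08]))
q=proj('wrist',np.r_[c+.032*Y,.08]).astype(int);print(q,g[max(q[1]-25,0):q[1]+70:2,q[0]-12:q[0]+12].mean(1).astype(int))
E
```

```text
time: 16.3
eef_pos: [0.551, 0.2472, 0.3246]
eef_rot: [[0.152, 0.988, 0.002], [0.988, -0.152, 0.001], [0.001, 0.002, -1.0]]
ft_force: [0.1, -0.5, -1.0]
grip_width: 0.0109
gripper_force: 58.6
slot in tool mm [ 0.117  -0.8676] [ 0.1366 -0.4921 -1.0241] [0.551  0.2472 0.3246]
[-0.4366  0.1476 -1.0174]
0.034 [279.6677 172.6551]
0.032 [279.6689 175.6583]
0.029 [279.6707 180.1331]
0.026 [279.6724 184.5724]
[279 175] [185 186 186 185 186 186 186 186 186 185 186 186 191  64  69 196 191  84
  74  74  88  92  92  93  76  74  73  73  72  70  69  71 113 112 114 114
 115 116 120 155 161 161 161 160 160 160 160 160]
```

```bash
python3 -m creep '[[-1,-0.01,-0.01,0,0],[-1,-0.01,-0.01,0,0],[-1,-0.01,-0.01,0,0],[-1,-0.01,-0.01,0,0]]' | head -2
python3 - <<'E'
from h import *
np.set_printoptions(precision=2,suppress=True)
p=camera_params('wrist');V=np.linalg.inv(np.array(p['mount']))
def pt(x,y,z):
    c=V[:3,:3]@[x,y,z]+V[:3,3];return np.array([p['fx']*c[0]/c[2]+p['cx'],p['fy']*c[1]/c[2]+p['cy']])
im=read_camera('wrist');s=observe();R=s['eef_rot'];d=np.array([.551,.2476,0])-s['eef_pos'];print('slot in tool mm',(d@R)[:2]*1000,s['eef_pos'])
for o in (0,.001,.002,.003): print(o,'foot,should(tongue),head bot,grip bot,top,near top rows',[round(float(pt(x+o,0,z)[1]),1) for x,z in ((.023,.2346),(.025,.1886),(.033,.1886),(.033,.1666),(.033,.1446),(-.033,.1446))])
print('cols top',pt(.03,-.006,.1446),pt(.03,.006,.1446))
for r in range(176,240,2): print(r,im[r,274:286].mean(0).astype(int),end=' ')
print([ (r,im[r,276:286].mean(0).astype(int)) for r in range(358,384,2)])
for r in (190,205,222,260): print(r,im[r,255:305:2].sum(1)//3)
E
```

```text
time: 16.75
eef_pos: [0.5497, 0.2464, 0.3233]
slot in tool mm [1.39 1.1 ] [0.55 0.25 0.32]
0 foot,should(tongue),head bot,grip bot,top,near top rows [193.0, 211.9, 196.5, 209.8, 227.5, 373.2]
0.001 foot,should(tongue),head bot,grip bot,top,near top rows [191.5, 210.0, 194.6, 207.5, 225.0, 371.2]
0.002 foot,should(tongue),head bot,grip bot,top,near top rows [190.0, 208.1, 192.6, 205.3, 222.4, 369.3]
0.003 foot,should(tongue),head bot,grip bot,top,near top rows [188.4, 206.2, 190.7, 203.1, 219.8, 367.4]
cols top [264.57 235.14] [296.98 235.15]
176 [66 69 74] 178 [ 93  97 101] 180 [186 190 191] 182 [98 96 90] 184 [44 43 41] 186 [40 41 41] 188 [63 56 42] 190 [58 52 41] 192 [68 69 71] 194 [68 68 70] 196 [66 68 71] 198 [68 69 71] 200 [68 69 71] 202 [67 68 70] 204 [67 69 71] 206 [68 68 71] 208 [68 68 70] 210 [68 67 70] 212 [69 70 79] 214 [139 118  13] 216 [140 118  14] 218 [141 120  14] 220 [141 120   9] 222 [142 121  11] 224 [143 122  10] 226 [149 127   7] 228 [184 170   0] 230 [182 180   0] 232 [182 179   0] 234 [182 180   0] 236 [182 179   0] 238 [183 180   0] [(358, array([179, 172,   0])), (360, array([179, 173,   0])), (362, array([179, 174,   0])), (364, array([178, 172,   0])), (366, array([178, 172,   0])), (368, array([178, 173,   0])), (370, array([180, 150,   0])), (372, array([31, 26, 25])), (374, array([26, 26, 24])), (376, array([25, 27, 22])), (378, array([22, 23, 20])), (380, array([23, 25, 22])), (382, array([25, 26, 25]))]
190 [183 184 184 185 175  67  66 189 177 101  38  72  55  41  39  73  45  38
 107 181 170  67  77 190 185]
205 [184 183 185 185 179  62  63  71  69  69  68  68  71  66  71  69  71  69
  64 128 167  70  91 187 184]
222 [183 185 183 183 187  62  84  90  90  96  91  93  93  90  91  93  93  92
  91  85  62  68 104 187 185]
260 [100 100 102  98  91  90 109 119 120 120 120 120 120 120 121 119 121 121
 119 111  90  64 102  99 100]
```

```bash
python3 -m creep '[[-1,0.016,0.01,0,0],[-1,0.016,0.01,0,0],[-1,0.016,0.01,0,0],[-1,0.016,0.01,0,0],[-1,0.016,0.01,0,0]]' | head -2
cat > rel.py <<'E'
from h import *
np.set_printoptions(precision=2,suppress=True)
for i in range(3):
    im=read_camera('wrist');s=observe();R=s['eef_rot'];d=np.array([.551,.2476,0])-s['eef_pos'];print('slot in tool mm',(d@R)[:2]*1000,s['eef_pos']*1000,R[:,2],s['ft_force'])
E
python3 rel.py
```

```text
time: 17.3
eef_pos: [0.5509, 0.2478, 0.3232]
slot in tool mm [-0.19  0.12] [550.91 247.8  323.23] [ 0.  0. -1.] [-0.04 -0.55 -0.93]
slot in tool mm [-0.16  0.12] [550.92 247.78 323.22] [-0.  0. -1.] [ 0.07 -0.58 -0.53]
slot in tool mm [-0.19  0.11] [550.92 247.79 323.21] [ 0.  0. -1.] [-0.05 -0.64 -0.5 ]
```

```bash
python3 -m creep '[[-1,0,0,0.03,0],[-1,0,0,0.06,0],[-1,0,0,0.09,0],[-1,0,0,0.11,0],[-1,0,0,0.11,0]]'
python3 rel.py
```

```text
time: 17.95
eef_pos: [0.5509, 0.2478, 0.3118]
eef_rot: [[0.152, 0.988, -0.001], [0.988, -0.152, -0.0], [-0.0, -0.001, -1.0]]
ft_force: [0.2, 0.2, -1.0]
grip_width: 0.0111
gripper_force: 58.6
slot in tool mm [-0.12  0.2 ] [550.94 247.78 312.02] [-0. -0. -1.] [-0.33 -0.46 -0.98]
slot in tool mm [-0.21  0.09] [550.94 247.81 312.23] [ 0.  0. -1.] [-0.1  -0.17 -0.75]
slot in tool mm [-0.21  0.04] [550.95 247.8  312.31] [ 0.  0. -1.] [-0.47  0.26 -0.82]
```

```bash
python3 -m creep '[[-1,0,0,0.03,0],[-1,0,0,0.06,0],[-1,0,0,0.09,0],[-1,0,0,0.12,0],[-1,0,0,0.12,0]]'
python3 -m creep '[[-1,0,0,0.05,0],[-1,0,0,0.1,0],[-1,0,0,0.15,0],[-1,0,0,0.19,0],[-1,0,0,0.19,0],[-1,0,0,0.19,0]]'
python3 rel.py
```

```text
time: 18.6
eef_pos: [0.5508, 0.2478, 0.2997]
eef_rot: [[0.152, 0.988, -0.001], [0.988, -0.152, -0.0], [-0.0, -0.001, -1.0]]
ft_force: [0.1, 0.3, -0.7]
grip_width: 0.0109
gripper_force: 58.6
time: 19.2
eef_pos: [0.551, 0.2478, 0.2812]
eef_rot: [[0.152, 0.988, -0.0], [0.988, -0.152, -0.0], [-0.0, -0.0, -1.0]]
ft_force: [0.5, 1.2, -1.3]
grip_width: 0.0113
gripper_force: 58.6
slot in tool mm [-0.23 -0.01] [550.97 247.81 281.35] [ 0.  0. -1.] [ 0.19  0.35 -0.29]
slot in tool mm [-0.25 -0.06] [550.97 247.81 281.45] [ 0.  0. -1.] [ 0.08  0.21 -1.37]
slot in tool mm [-0.26 -0.02] [550.93 247.82 281.46] [ 0.  0. -1.] [ 0.13 -0.19 -2.08]
```

```bash
python3 -m creep '[[-1,0,0,0.03,0],[-1,0,0,0.06,0],[-1,0,0,0.09,0],[-1,0,0,0.09,0],[-1,0,0,0.09,0]]'
python3 -m creep '[[-1,0,0,0.015,0],[-1,0,0,0.03,0],[-1,0,0,0.03,0],[-1,0,0,0.03,0]]'
python3 rel.py
```

```text
time: 19.85
eef_pos: [0.551, 0.2478, 0.2725]
eef_rot: [[0.151, 0.988, 0.001], [0.988, -0.151, 0.0], [0.0, 0.001, -1.0]]
ft_force: [-0.9, 0.3, 4.4]
grip_width: 0.0109
gripper_force: 59.2
time: 20.25
eef_pos: [0.551, 0.2478, 0.2694]
eef_rot: [[0.152, 0.988, 0.001], [0.988, -0.152, 0.0], [0.0, 0.001, -1.0]]
ft_force: [1.2, 0.6, 5.2]
grip_width: 0.0113
gripper_force: 59.5
slot in tool mm [-0.28 -0.08] [550.97 247.82 269.44] [ 0.  0. -1.] [-0.66 -0.25  4.84]
slot in tool mm [-0.28 -0.11] [550.99 247.82 269.45] [ 0.  0. -1.] [-0.21  0.16  5.26]
slot in tool mm [-0.27 -0.07] [550.97 247.82 269.42] [ 0.  0. -1.] [-0.54 -0.48  5.09]
```

Contact force is about 6 N, as the contacts should give. I press on in half-millimetre steps until the shoulders seat and the force rises.

```bash
python3 -m creep '[[-1,0,0,0.005,0],[-1,0,0,0.01,0],[-1,0,0,0.01,0],[-1,0,0,0.01,0]]' | grep -E 'pos|ft'
python3 rel.py
python3 -m creep '[[-1,0,0,0.005,0],[-1,0,0,0.01,0],[-1,0,0,0.01,0],[-1,0,0,0.01,0]]' | grep -E 'pos|ft'
python3 rel.py
```

```text
eef_pos: [0.5509, 0.2478, 0.2686]
ft_force: [-0.5, 0.5, 5.9]
slot in tool mm [-0.29 -0.11] [550.95 247.82 268.65] [ 0.  0. -1.] [-0.    1.44  7.81]
slot in tool mm [-0.33 -0.14] [550.97 247.84 268.64] [ 0.  0. -1.] [-1.   -0.2   5.87]
slot in tool mm [-0.29 -0.13] [550.97 247.82 268.63] [ 0.  0. -1.] [-1.36 -0.3   6.97]
eef_pos: [0.5509, 0.2478, 0.2686]
ft_force: [-3.6, -0.2, 13.7]
slot in tool mm [-0.36 -0.2 ] [550.86 247.84 268.56] [ 0.  0. -1.] [-3.7  -1.39 14.14]
slot in tool mm [-0.36 -0.23] [550.87 247.84 268.57] [ 0.  0. -1.] [-4.38 -1.11 14.02]
slot in tool mm [-0.36 -0.2 ] [550.86 247.84 268.57] [ 0.  0. -1.] [-3.32 -0.82 12.98]
```

```bash
python3 -c "
from station import *
print(finish_job())"
```

```text
the job is handed in; nothing more can be done
None
```

I locked the knob, seated the yellow board and handed the job in with the board still gripped and pressed down. At the predicted home height the tool stopped and the force rose from about 6 N to 14 N, but no verdict came back and I had no picture views left to check the seating by eye.

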